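# Set the candy cutting gauge one hole shorter and hold it locked

## Robot

A 6-joint arm with a two-finger parallel gripper is mounted at the origin on the work surface. World frame = base frame: x ahead of the robot, y to its left, z up, the work surface at z = 0. Lengths are in m, angles in rad, forces in N, time in s.
With the tool pointing down it reaches from about 0.35 to 0.975 m from the base axis. Payload 4.9 kg.
Tool frame: the origin (TCP) lies on the centre line of the jaws, within the pads' length; the fingertips stand 17 mm ahead of it and the grasp point (between the pads) lies 2 mm behind it (ctrl.tcp_to_tips is the x of the fingertips in the tool frame, in m); x points along the fingers, z is the direction in which the jaws open and shut, and the axes are right-handed (so a half turn about x gives the same grasp; the last joint's range is limited). The gripper opens to 85 mm and grips with 20 to 120 N. Pads are 22 mm wide; open, the fingers measure 114 mm over their backs; the gripper's body (76 mm by 85 mm) begins 54 mm behind the grasp point. The pads swing forward as they close: fully open they stand 13 mm farther back than shut.
Start: joints at [-1.407, 0.053, 1.613, -0, 1.476, -0.119], TCP at [0.174, -0.6, 0.248] pointing down, gripper open.
Joint ranges: [-3.01, 3.01], [-1.01, 2.22], [0.06, 2.58], [-1.02, 4.17], [0.09, 2.62], [-3.14, 3.14]. Speed limits (rad/s): [2.57, 2.57, 3.14, 3.14, 3.14, 3.14].

## Interface

Orientations are given as a rotation vector (axis times angle).
In Python, from station import ctrl, cams, finder gives the robot as it stands.
- The arm moves only by the tool step_arm, never from a script. Its argument "moves" is a list of rows, each a list of 3 entries, a list of its own where there are three numbers: the shift along the tool's x, y, z in cm, then the turn, a rotation vector about the tool's x, y, z in degrees, then the opening, from 0 (shut) to 1 (fully open). A call has exactly 10 rows; each row is the pose to reach, as a shift and turn from the pose measured when the call began, along the tool's axes at that moment; what a row does not reach only later rows make up. A row lasts 1/12 s, in which the tool goes at most 41.7 mm and 7.16 degrees, less where a joint would pass 70% of its speed; a pose out of reach is approached as far as the arm can. A call with a gripper value outside its range is refused whole. The fingers move at their own pace and stop on an object; "grip_force" is the grip in N (left out, the last holds). Time passes only in rows, so rows that repeat a pose let the fingers close, or fill a call up. It gives the time, the measured TCP pose, the force and the opening at its end, in the units of the state.
- ctrl.get_obs(): the state, without advancing time (a new reading comes with each control period).
- cams.get_image(name): name is "side" or "top" or "wrist"; returns a dict with "pixels" (420x560x3 uint8, blue, green, red), "fx", "fy", "cx", "cy" (pixels), "position" and "attitude" of the camera in the world. Camera axes: x right, y up, looking along -z (the intrinsics and any distortion apply to the point x, -y, -z); pixel columns grow to the right and rows downward; lengths in m; the calibration is good to about 2 mm. A picture is of the moment at which its call begins. There is no depth.
- ctrl.finish_job(): hands the job in, once; it reports no verdict.
Trained networks look in the newest picture that a camera, given by its name, has taken for a name from the list of things; names that differ only in an ending like _2 or _b are one class to them, and where a whole thing is asked for, a point or a joint stands for the part that bears it (a point fixed in the world has none). Each returns a list of dicts, best first, with "conf" (0 to 1); they miss things now and then, are a little off and sometimes report something else, mostly with a low value. They report only what shows in the picture. A call takes as long as a camera call.
- finder.find_in(camera, name): "at" ([column, row] in pixels, amid what is visible of it).
- finder.regions_of(camera, name): "region" (420x560 bool, what is visible of it) and "at" ([column, row] in pixels, amid what is visible of it).
- finder.tip_of(camera, name): "at" ([column, row] in pixels: a listed point, or the origin of a listed thing).
The state is a dict: "t": time; "q": joint angles; "dq": joint speeds; "effort": joint torques, N m; "tool_pos": TCP position; "tool_rot": TCP orientation; "contact_force": force on the tool from outside, world axes, zero at the start; "wrist_torque": the same for the moment, N m; "opening": finger opening in m.
Only numpy, scipy, OpenCV 4.12 (cv2) and the standard library are available. Lean on these libraries where they do the work, as an engineer would, in place of code of your own. Each camera call takes 0.05 s, during which the arm holds its last target. There are 200 camera calls.

## Task

Make the cut candies one size shorter: on the cutting gauge, pull up the spring-loaded locking knob, slide the stop along its tube to the very next hole on the side of the round chopping block (never past that hole), and let the pin drop fully home in it. Finish while still gripping the knob with the pin fully down in its new hole - do not let go - and leave everything else on the table where it is.

Things in the scene. Friction and masses are not known exactly. Their poses are not given: they have to be found in the camera images.
- gauge: cutting gauge fixed to the table: wooden board 150 x 340 x 12 mm (own x -35 to 115 mm) carrying a level aluminium square tube, 30 x 30 x 340 mm, top face 62 mm above the table, along its own y axis at x = 0. The tube's top has five 10 mm holes at y = -70, -35, 0, 35, 70 mm. Origin on the table below the middle hole, z up. Its place and turn vary.
- collar (a joint): position (m) of the steel stop collar along the tube, positive to the gauge's +y; holes at -0.070, -0.035, 0 (locked here at the start), 0.035, 0.070. 56 mm long, 46 mm wide, top 72 mm above the table plus a 22 mm boss to 80 mm; an 8 mm stop plate, top at 71 mm, reaches from it to the gauge's +x. Slides with 2.5 N friction when unlocked; 1 mm play when locked.
- plunger (a joint): height (m) of the spring plunger in the collar: 0 = pin fully down in a hole, 0.018 = pulled right up. The 8 mm round-tipped pin clears the tube above 0.012; let down between holes it rests on the tube at 0.012 and drops in when slid over a hole. The spring pulls it down with 4 N at 0, 8.5 N at 0.018.
- knob: the plunger's pull knob: upright black cylinder 24 mm in diameter, 36 mm tall, origin at the centre of its underside, z up; with the pin down its underside is 82.5 mm and its top 118.5 mm above the table. It stands straight above the pin, at gauge x = 0 and y = collar position, and moves with both.
- block: round wooden chopping block, 280 mm in diameter, 85 mm high, fixed; origin at the centre of its underside. It stands on the gauge's +y or -y side, differently in different starts, with a tray of candy sticks on the opposite side; its side is the way to slide.
- candy_tray: fixed shallow aluminium tray 360 x 220 x 30 mm with candy sticks, on the other side of the gauge from the chopping block; origin at the centre of its underside. Not part of the job.
- cleaver: cleaver lying flat on the chopping block, 275 mm long, 18 mm thick at the handle; origin in its blade's underside near the handle end. Leave it.
- piece_a: cut candy 34 x 18 x 12 mm lying on the gauge's board about 125 mm from the middle towards the gauge's +y; origin under its centre. Leave it.
- piece_b: cut candy 34 x 18 x 12 mm lying on the gauge's board about 125 mm from the middle towards the gauge's -y; origin under its centre. Leave it.
- oil_bottle: white plastic bottle with a red cap, 54 mm in diameter, 150 mm tall, beyond the gauge; origin under its centre. Leave it.
- bowl: blue ceramic bowl, 120 mm across and 50 mm high, beyond the gauge; origin under its centre. Leave it.
- wrappers: stack of wrapper paper 90 x 65 x 22 mm between the robot and the gauge; origin under its centre. Leave it.
- rolling_rod: short wooden rod, 26 mm in diameter and 186 mm long, lying between the robot and the gauge; origin at the middle of its underside. Leave it.

How it is judged:
By the outcome, as a careful person would: the job done as asked, in the order asked, and still so for the second after the job is handed in, while the arm keeps its last pose, push and grip.
It also fails if it takes over 32 s, if anything falls off the work surface, if the arm or the gripper's body presses on something with over 40 N, if the wrist force passes 120 N, or if a joint passes its speed limit or range.

## Working session

There is one attempt and no reset: what is moved stays moved. The work goes in short steps, Python scripts to look and compute and a tool call to move; the robot and the scene stay as the last step left them, time stands still between calls to the robot, and variables do not carry over. Pictures are saved under pics/ and viewed, on a budget of 10 in all, crops included, one or two more only if the job needs it, and the job is handed in when it is done.

Besides the shell and the picture viewer there is one more tool, called after "Call:" as name(argument=value, ...), one argument or row to a line, values as JSON. step_arm: Moves the arm, as the interface text tells. Its arguments: {"type":"object","properties":{"moves":{"type":"array"},"grip_force":{"type":"number"}},"required":["moves"]}

```bash
mkdir -p pics; cat > h.py <<'E'
import numpy as np, cv2
from scipy.spatial.transform import Rotation as R
from station import ctrl, cams, finder
def rot(a):
    a=np.array(a,float)
    if a.shape==(3,3): return a
    return R.from_rotvec(a).as_matrix() if a.size==3 else R.from_quat(a).as_matrix()
def ray(im,uv):
    A=rot(im["attitude"]); d=A@np.array([(uv[0]-im["cx"])/im["fx"],-(uv[1]-im["cy"])/im["fy"],-1])
    return np.array(im["position"],float),d
def atz(im,uv,z):
    p,d=ray(im,uv); return p+d*(z-p[2])/d[2]
def proj(im,P):
    c=rot(im["attitude"]).T@(np.array(P)-im["position"]); return [im["cx"]+im["fx"]*c[0]/-c[2], im["cy"]-im["fy"]*c[1]/-c[2]]
def tri(obs):
    M=0;b=0
    for im,uv in obs:
        p,d=ray(im,uv); d=d/np.linalg.norm(d); Q=np.eye(3)-np.outer(d,d); M=M+Q; b=b+Q@p
    return np.linalg.solve(M,b)
E
python3 - <<'E'
from h import *
print(ctrl.get_obs())
I={}
for n in("top","side"):
    im=I[n]=cams.get_image(n); cv2.imwrite(f"pics/{n}0.png",im["pixels"]); print(n,{k:v for k,v in im.items() if k!="pixels"})
    for t in["knob","gauge","block","candy_tray","piece_a","oil_bottle","bowl","wrappers","rolling_rod"]:
        print(t,[(np.round(d["at"]),round(d["conf"],2)) for d in finder.find_in(n,t)[:2]],[(np.round(d["at"],1),round(d["conf"],2)) for d in finder.tip_of(n,t)[:2]])
E
```

```text
{'t': 0.0, 'q': array([-1.40701345e+00,  5.33476854e-02,  1.61428333e+00, -3.16292879e-07,
        1.47598213e+00, -1.19004438e-01]), 'dq': array([-0.00146033,  0.0016965 , -0.00099066,  0.00016214, -0.00119057,
       -0.00116088]), 'effort': array([-1.80806852e-03, -3.93682086e+01, -3.70176744e+01, -2.79181168e-04,
        6.88008178e-03,  1.15631698e-05]), 'tool_pos': array([ 0.17429836, -0.59960092,  0.24707503]), 'tool_rot': array([ 0.99977584,  1.3313056 , -0.99745373]), 'contact_force': array([ 0.2064087 , -0.75637447, -1.11790687]), 'wrist_torque': array([ 0.04824126,  0.03136847, -0.01546146]), 'opening': 0.0855239484166838}
top {'fx': 522.6262537359767, 'fy': 522.6262537359767, 'cx': 274.5785555307783, 'cy': 197.21497742204744, 'position': array([0.37783571, 0.01783761, 1.56962902]), 'attitude': array([ 0.06138801, -0.08016544, -1.54804574])}
knob [(array([340., 107.]), 0.36)] [(array([286.9, 199.3]), 0.6)]
gauge [(array([284., 191.]), 0.65)] [(array([283.6, 205.8]), 0.86)]
block [(array([444., 185.]), 0.6)] []
candy_tray [(array([109., 209.]), 0.62), (array([243., 192.]), 
[... 935 characters left out ...]
y([281., 222.]), 0.71)] [(array([277.1, 247.7]), 0.82)]
block [(array([332., 385.]), 0.84), (array([339., 360.]), 0.21)] [(array([334.6, 383.5]), 0.94), (array([311.8, 268.1]), 0.68)]
candy_tray [(array([256., 139.]), 0.58)] [(array([255.3, 140.1]), 0.68)]
piece_a [(array([310., 266.]), 0.58), (array([286., 208.]), 0.55)] [(array([309.2, 265.4]), 0.48), (array([285., 206.]), 0.47)]
oil_bottle [(array([382., 258.]), 0.58)] [(array([375.2, 273.1]), 0.67)]
bowl [(array([354., 197.]), 0.79)] [(array([351.4, 206.3]), 0.85)]
wrappers [(array([216., 303.]), 0.98)] [(array([216. , 303.9]), 0.84), (array([357.3, 203.7]), 0.47)]
rolling_rod [(array([209., 189.]), 0.52)] [(array([205.4, 195.4]), 0.54)]
```

View pics/top0.png

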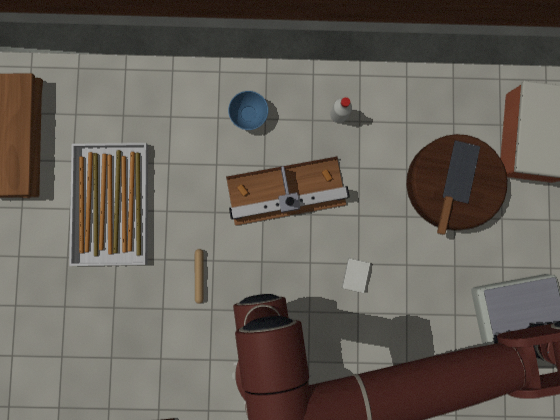

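View pics/side0.png

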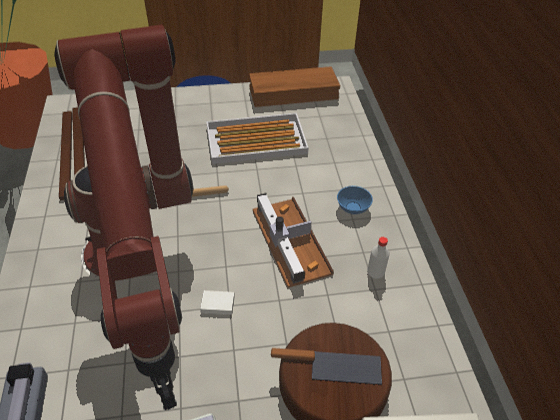

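The top picture has the tube running from about (231,212) to (347,194), with the knob near (290,202) and the stop plate pointing up the image, which is world and gauge +x. The block is at the right (457,182) and the tray at the left, so the block is on the gauge's -y side. The side picture agrees, with the knob at about (280,224).

```bash
python3 - <<'E'
from h import *
t=cams.get_image("top"); s=cams.get_image("side")
print("knob tri",tri([(t,(290,202)),(s,(280,224))]))
print(proj(t,[.43,-.01,.1]))
for n,im in(("top",t),("side",s)):
    for d in finder.regions_of(n,"knob")[:3]: print(n,d["at"],d["conf"],d["region"].sum())
a=atz(t,(231,212),.062);b=atz(t,(347,194),.062); print(a,b,np.linalg.norm(a-b),(a+b)/2)
k=atz(t,(289.5,201.5),.1185); print("knob",k)
y=(a-b)[:2]; ang=np.arctan2(y[1],y[0]); print("gauge y dir deg",np.degrees(ang),"turn",np.degrees(ang)-90)
o=ctrl.get_obs(); Rt=rot(o["tool_rot"]); print(Rt.round(3))
E
```

```text
knob tri [ 0.50086989 -0.04237958  0.09929852]
[np.float64(278.10094208131807), np.float64(226.08635802485517)]
top [288.0, 201.4] 0.45 60
[0.46904327 0.12604462 0.062     ] [ 0.52870292 -0.20886519  0.062     ] 0.34018209238979785 [ 0.4988731  -0.04141028  0.062     ]
knob [ 0.49847461 -0.04002271  0.1185    ]
gauge y dir deg 100.10051773210962 turn 10.100517732109623
[[ 0.     0.96   0.279]
 [ 0.     0.279 -0.96 ]
 [-1.     0.    -0.   ]]
```

Call:
step_arm(
  moves=[
    [[0,1.5,-1.4],[0,0,0],1],
    [[0,4,-3.8],[1,0,0],1],
    [[0,6.8,-6.5],[2,0,0],1],
    [[0,9.6,-9.2],[3,0,0],1],
    [[0,12.4,-11.8],[4,0,0],1],
    [[0,15.2,-14.5],[5,0,0],1],
    [[0,18,-17.2],[6,0,0],1],
    [[0,20.8,-19.8],[6,0,0],1],
    [[0,23.6,-22.5],[6,0,0],1],
    [[0,26.4,-25.1],[6,0,0],1],
  ],
)

```text
t: 2.93
tool_pos: [0.3584, -0.2837, 0.2486]
tool_rot: [1.077, 1.287, -1.077]
contact_force: [0.9, -0.6, -0.6]
opening: 0.0856
```

```bash
cat > rel.py <<'E'
from h import *
import sys
o=ctrl.get_obs(); Rt=rot(o["tool_rot"]); tgt=np.array([float(v) for v in sys.argv[1:4]]); a=np.radians(float(sys.argv[4]))
z=np.array([np.cos(a),np.sin(a),0]); x=np.array([0,0,-1.]); G=np.c_[x,np.cross(z,x),z]
print(o["t"],o["tool_pos"],"F",o["contact_force"].round(1),"op",o["opening"])
print("shift cm",(Rt.T@(tgt-o["tool_pos"])*100).round(2),"turn deg",np.degrees(R.from_matrix(Rt.T@G).as_rotvec()).round(2))
E
python3 rel.py 0.4995 -0.0413 0.22 -79.9
```

```text
2.9333 [ 0.35840763 -0.2837164   0.24857172] F [ 0.9 -0.6 -0.6] op 0.08560302102964978
shift cm [  2.85  18.17 -21.37] turn deg [ 0.08  0.04 -0.04]
```

Call:
step_arm(
  moves=[
    [[0,2.5,-3],[0,0,0],1],
    [[0.3,5,-6],[0,0,0],1],
    [[0.6,7.5,-9],[0,0,0],1],
    [[1,10,-12],[0,0,0],1],
    [[1.5,12.5,-15],[0,0,0],1],
    [[2,15,-17.7],[0,0,0],1],
    [[2.5,17,-20],[0,0,0],1],
    [[2.85,18.17,-21.4],[0,0,0],1],
    [[2.85,18.17,-21.4],[0,0,0],1],
    [[2.85,18.17,-21.4],[0,0,0],1],
  ],
)

```text
t: 3.77
tool_pos: [0.4994, -0.0404, 0.2197]
tool_rot: [1.075, 1.289, -1.076]
contact_force: [-0.0, -1.4, 0.6]
opening: 0.0852
```

```bash
python3 rel.py 0.4995 -0.0413 0.22 -79.9; python3 - <<'E'
from h import *
im=cams.get_image("wrist"); cv2.imwrite("pics/w1.png",im["pixels"])
import pickle; pickle.dump(im,open("w1.pkl","wb"))
print(proj(im,[.4995,-.0413,.1185]))
for f in(finder.regions_of,finder.tip_of):
    for d in f("wrist","knob")[:2]: print(d["at"],d["conf"])
E
```

```text
3.7667 [ 0.49941113 -0.04036574  0.2197158 ] F [-0.  -1.4  0.6] op 0.08517830291064635
shift cm [-0.03 -0.01  0.09] turn deg [0.2  0.05 0.02]
[np.float64(273.66404400672855), np.float64(213.72862041293914)]
[273.0, 208.2] 0.82
[273.7, 203.0] 0.77
```

View pics/w1.png

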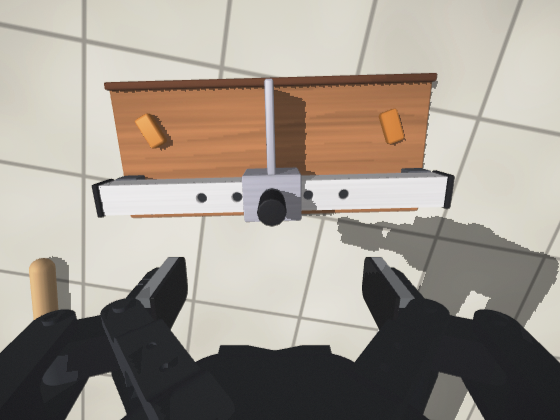

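The wrist picture shows the knob's top at about (271,211), against a predicted (274,214). The tube runs (100,198)–(448,190), with two free holes on each side of the collar.

```bash
python3 - <<'E'
from h import *
import pickle
im=pickle.load(open("w1.pkl","rb"))
print("k",atz(im,(271.5,211.5),.1185), rot(im["attitude"]).round(2).tolist(), im["position"])
h=[atz(im,p,.062) for p in((202,198),(237,197),(309,195),(344,194))]
for v in h: print(v)
d=h[0]-h[3]; print(np.linalg.norm(d), np.degrees(np.arctan2(d[1],d[0])), sum(h)/4)
E
```

```text
k [ 0.50102395 -0.03927167  0.1185    ] [[0.18, 0.95, 0.27], [-0.98, 0.17, 0.05], [0.0, -0.28, 0.96]] [ 0.56813937 -0.02925776  0.34529608]
[0.48581841 0.02791638 0.062     ]
[ 0.49292884 -0.00580364  0.062     ]
[ 0.50746316 -0.07500949  0.062     ]
[ 0.51453859 -0.10856332  0.062     ]
0.13946884325308587 101.88367555810615 [ 0.50018725 -0.04036502  0.062     ]
```

```bash
python3 rel.py 0.5003 -0.0400 0.104 -78.9
```

```text
3.9167 [ 0.49923297 -0.04188873  0.2203547 ] F [-0.2  0.5 -0.9] op 0.08542665264826625
shift cm [11.64  0.13 -0.18] turn deg [-0.99  0.07 -0.05]
```

Call:
step_arm(
  moves=[
    [[1,0.1,-0.1],[-0.5,0,0],1],
    [[3,0.1,-0.1],[-1,0,0],1],
    [[5,0.1,-0.1],[-1,0,0],1],
    [[7,0.1,-0.1],[-1,0,0],1],
    [[9,0.1,-0.1],[-1,0,0],1],
    [[10.2,0.1,-0.1],[-1,0,0],1],
    [[11,0.1,-0.1],[-1,0,0],1],
    [[11.6,0.1,-0.1],[-1,0,0],1],
    [[11.6,0.1,-0.1],[-1,0,0],1],
    [[11.6,0.1,-0.1],[-1,0,0],0.45],
  ],
)

```text
t: 4.75
tool_pos: [0.5006, -0.0411, 0.105]
tool_rot: [1.065, 1.292, -1.065]
contact_force: [0.7, 0.6, 0.2]
opening: 0.0757
```

```bash
python3 rel.py 0.5003 -0.0400 0.104 -78.9; python3 - <<'E'
from h import *
im=cams.get_image("wrist"); cv2.imwrite("pics/w2.png",im["pixels"])
print(proj(im,[.5003,-.0400,.1185]))
E
```

```text
4.75 [ 0.50063035 -0.04111265  0.10497395] F [0.7 0.6 0.2] op 0.07567934086412352
shift cm [ 0.1  -0.01 -0.12] turn deg [-0.   0.1 -0.1]
[np.float64(268.47555661517356), np.float64(292.51958293950884)]
```

View pics/w2.png

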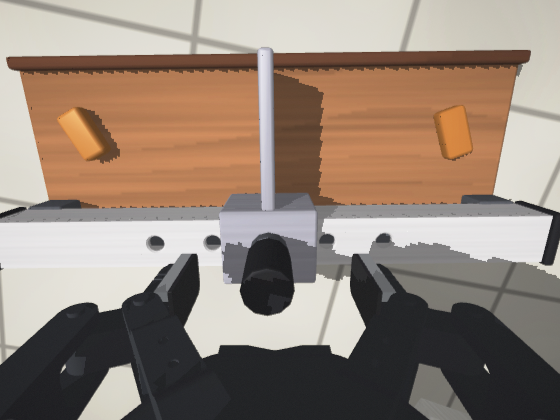

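The wrist picture shows the knob's top at about (268,290). The jaws' midline is near column 274.5, so the jaws need to go about 2.5 mm along tool -z before closing gently.

Call:
step_arm(
  moves=[
    [[0,0,-0.15],[0,0,0],0.8],
    [[0.1,0,-0.25],[0,0,0],0.6],
    [[0.1,0,-0.25],[0,0,0],0.5],
    [[0.1,0,-0.25],[0,0,0],0.4],
    [[0.1,0,-0.25],[0,0,0],0.35],
    [[0.1,0,-0.25],[0,0,0],0.3],
    [[0.1,0,-0.25],[0,0,0],0.2],
    [[0.1,0,-0.25],[0,0,0],0.1],
    [[0.1,0,-0.25],[0,0,0],0],
    [[0.1,0,-0.25],[0,0,0],0],
  ],
  grip_force=20,
)

```text
t: 5.63
tool_pos: [0.5005, -0.0385, 0.1046]
tool_rot: [1.066, 1.292, -1.064]
contact_force: [-0.9, 2.7, 3.7]
opening: 0.0234
```

```bash
python3 rel.py 0.5003 -0.0400 0.104 -78.9
```

```text
5.6333 [ 0.50053116 -0.03848939  0.10462249] F [-0.9  2.7  3.7] op 0.0234138297495946
shift cm [ 0.06 -0.05  0.14] turn deg [ 0.    0.09 -0.16]
```

Call:
step_arm(
  moves=[
    [[0,0,0],[0,0,0],0],
    [[0,0,0],[0,0,0],0],
    [[0,0,0],[0,0,0],0],
    [[-0.3,0,0],[0,0,0],0],
    [[-0.6,0,0],[0,0,0],0],
    [[-0.9,0,0],[0,0,0],0],
    [[-1.2,0,0],[0,0,0],0],
    [[-1.55,0,0],[0,0,0],0],
    [[-1.55,0,0],[0,0,0],0],
    [[-1.55,0,0],[0,0,0],0],
  ],
  grip_force=70,
)

```text
t: 6.47
tool_pos: [0.5003, -0.0385, 0.1198]
tool_rot: [1.066, 1.292, -1.064]
contact_force: [4.4, 0.4, -8.0]
opening: 0.022
```

```bash
python3 rel.py 0.5003 -0.0400 0.1200 -78.9; python3 - <<'E'
from h import *
im=cams.get_image("wrist"); cv2.imwrite("pics/w3.png",im["pixels"])
E
```

```text
6.4667 [ 0.50034547 -0.03847108  0.11983295] F [ 4.4  0.4 -8. ] op 0.02203588619483564
shift cm [-0.02 -0.03  0.15] turn deg [-0.    0.09 -0.15]
```

View pics/w3.png

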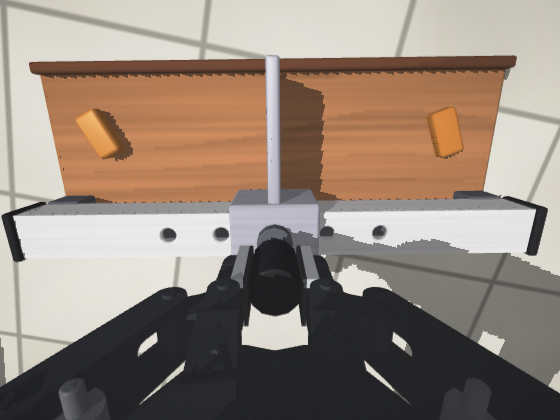

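The wrist picture shows the knob held between the pads at about (275,275). The collar is still at its starting place, with holes at (168,235), (221,234), (328,232) and (379,231). The 8 N downward pull matches the spring at about 15.5 mm, so the pin is up. Next I slide along tool +z, stopping just short of the hole.

Call:
step_arm(
  moves=[
    [[0,0,0.2],[0,0,0],0],
    [[0,0,0.6],[0,0,0],0],
    [[0,0,1.1],[0,0,0],0],
    [[0,0,1.6],[0,0,0],0],
    [[0,0,2.1],[0,0,0],0],
    [[0,0,2.6],[0,0,0],0],
    [[0,0,3.0],[0,0,0],0],
    [[0,0,3.25],[0,0,0],0],
    [[0,0,3.3],[0,0,0],0],
    [[0,0,3.3],[0,0,0],0],
  ],
)

```text
t: 7.35
tool_pos: [0.5069, -0.0704, 0.1195]
tool_rot: [1.067, 1.292, -1.063]
contact_force: [5.8, 2.7, -8.4]
opening: 0.0225
```

```bash
python3 rel.py 0.5003 -0.0385 0.1046 -78.9; python3 - <<'E'
from h import *
im=cams.get_image("wrist"); cv2.imwrite("pics/w4.png",im["pixels"])
E
```

```text
7.35 [ 0.50692593 -0.07036818  0.11948506] F [ 5.8  2.7 -8.4] op 0.022466346200680404
shift cm [ 1.49 -0.04 -3.25] turn deg [-0.02  0.   -0.2 ]
```

View pics/w4.png

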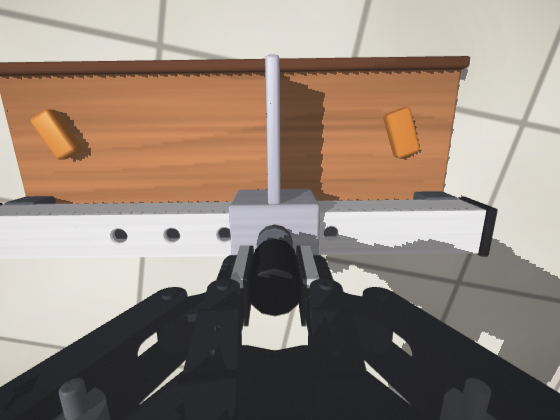

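The wrist picture shows the collar has moved along. Its neighbouring holes are now at (223,234) and (331,232), with their midpoint about 2.5 px off, so about 1.7 mm remains. I'll close that gap and lower a little to test for the hole.

Call:
step_arm(
  moves=[
    [[0,0,0.1],[0,0,0],0],
    [[0,0,0.18],[0,0,0],0],
    [[0,0,0.18],[0,0,0],0],
    [[0.15,0,0.18],[0,0,0],0],
    [[0.3,0,0.18],[0,0,0],0],
    [[0.4,0,0.18],[0,0,0],0],
    [[0.5,0,0.18],[0,0,0],0],
    [[0.6,0,0.18],[0,0,0],0],
    [[0.6,0,0.18],[0,0,0],0],
    [[0.6,0,0.18],[0,0,0],0],
  ],
)

```text
t: 8.23
tool_pos: [0.5072, -0.0716, 0.1133]
tool_rot: [1.068, 1.293, -1.062]
contact_force: [3.4, 4.0, -6.1]
opening: 0.0221
```

```bash
python3 rel.py 0.5003 -0.0385 0.1046 -78.9
```

```text
8.2333 [ 0.50719535 -0.07156811  0.11329697] F [ 3.4  4.  -6.1] op 0.022141988720370143
shift cm [ 0.87 -0.04 -3.38] turn deg [-0.01 -0.07 -0.2 ]
```

The plunger is down to about 9 mm and the pull is still the spring's 6 N downward, so the pin is entering the hole. I'll lower it the rest of the way.

Call:
step_arm(
  moves=[
    [[0.15,0,0],[0,0,0],0],
    [[0.3,0,0],[0,0,0],0],
    [[0.45,0,0],[0,0,0],0],
    [[0.6,0,0],[0,0,0],0],
    [[0.7,0,0],[0,0,0],0],
    [[0.8,0,0],[0,0,0],0],
    [[0.85,0,0],[0,0,0],0],
    [[0.9,0,0],[0,0,0],0],
    [[0.9,0,0],[0,0,0],0],
    [[0.9,0,0],[0,0,0],0],
  ],
)

```text
t: 9.07
tool_pos: [0.5074, -0.0717, 0.1049]
tool_rot: [1.068, 1.293, -1.062]
contact_force: [0.1, 2.6, 0.7]
opening: 0.0223
```

```bash
python3 rel.py 0.5003 -0.0385 0.1046 -78.9; python3 - <<'E'
from h import *
im=cams.get_image("wrist"); cv2.imwrite("pics/w5.png",im["pixels"])
E
```

```text
9.0667 [ 0.50739605 -0.07165635  0.10487124] F [0.1 2.6 0.7] op 0.02232608258892333
shift cm [ 0.03 -0.06 -3.39] turn deg [-0.01 -0.06 -0.21]
```

View pics/w5.png

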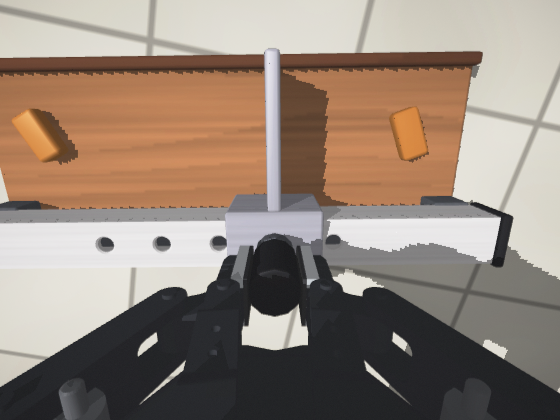

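The wrist picture shows the pin side settled. The neighbouring holes are at (218,243) and (334,241), and their midpoint of 276 is on the collar. The upward load has changed from -6 N to about +0.7 N, so the pin has bottomed. I'll press 1 mm more to make sure.

Call:
step_arm(
  moves=[
    [[0.05,0,0],[0,0,0],0],
    [[0.1,0,0],[0,0,0],0],
    [[0.1,0,0],[0,0,0],0],
    [[0.1,0,0],[0,0,0],0],
    [[0.1,0,0],[0,0,0],0],
    [[0.1,0,0],[0,0,0],0],
    [[0.1,0,0],[0,0,0],0],
    [[0.1,0,0],[0,0,0],0],
    [[0.1,0,0],[0,0,0],0],
    [[0.1,0,0],[0,0,0],0],
  ],
)

```text
t: 9.95
tool_pos: [0.5076, -0.0719, 0.1048]
tool_rot: [1.068, 1.293, -1.062]
contact_force: [-2.1, 2.6, 5.5]
opening: 0.0223
```

```bash
python3 rel.py 0.5003 -0.0385 0.1046 -78.9
```

```text
9.95 [ 0.50757135 -0.07192771  0.10479827] F [-2.1  2.6  5.5] op 0.022268067804549162
shift cm [ 0.02 -0.07 -3.42] turn deg [-0.   -0.02 -0.2 ]
```

```bash
python3 -c "
from h import *
print(ctrl.finish_job())"
```

```text
the job is handed in; nothing more can be done
None
```

The stop is locked one hole nearer the chopping block, at -35 mm on the gauge's -y side. I handed the job in at about 10 s, still gripping the knob at 70 N.

- **Unlocking:** I pulled the knob up about 15.5 mm. The 8 N downward pull matched the spring at that height.
- **Slide:** The collar moved about 34 mm by the measured tool position. That is within the 1 mm play around the 35 mm hole spacing. The wrist picture shows the collar midway between the middle hole and the -70 mm hole.
- **Pin home:** The tool height came back to its starting value (0.1048 m against 0.1046 m). The spring's pull was replaced by an upward reaction that grew to 5.5 N when I commanded 1 mm more, with no change in height.

No check failed. During the slide there was a steady sideways force of about 4–6 N on the tool, from a slight grip offset. It was down to about 3 N at the end.

I moved nothing else, and the two pieces on the board were still in place in the last wrist picture. I did not take a last top or side picture to check the other things on the table.

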